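Free the printing block from the red spring clamp

ROBOT

A 7-joint arm with a two-finger parallel gripper is mounted at the origin on the work surface. World frame = base frame: x ahead of the robot, y to its left, z up, the work surface at z = 0. Lengths are in m, angles in rad, forces in N, time in s.
With the tool pointing down it reaches from about 0.4 to 0.85 m from the base axis. Payload 10.4 kg.
Tool frame: the origin (TCP) lies at the very end of the fingers, on their centre line; the grasp point (between the pads) lies 19 mm behind it; z points along the fingers, y is the line along which they close (so a half turn about z gives the same grasp; the last joint's range is limited). The gripper opens to 85 mm and grips with 20 to 120 N. Pads are 22 mm wide; open, the fingers measure 114 mm over their backs; the gripper's body (76 mm by 85 mm) begins 54 mm behind the grasp point. The pads swing forward as they close: fully open they stand 13 mm farther back than shut.
Start: joints at [1.083, 0.332, -0.065, 1.46, 0.022, 1.35, -0.088], TCP at [0.28, -0.559, 0.231] pointing down, gripper open.
Joint ranges: [-2.6, 2.6], [-0.5, 2.12], [-1.47, 1.34], [0.16, 2.42], [-1.27, 4.41], [0.06, 2.06], [-2.6, 2.6]. Speed limits (rad/s): [2.22, 2.22, 2.79, 2.79, 3.14, 3.14, 3.14].

INTERFACE

Orientations are given as a unit quaternion [x, y, z, w].
In Python, from workcell import * gives the robot as it stands.
- The arm moves only by the tool step_arm, never from a script. Its argument "commands" is one flat list of numbers, 7 for each row, row after row: the finger opening in mm, from 0 to 85.4, then the shift along the world's x, y, z as a fraction of full scale, then the turn, a rotation vector about the world's x, y, z as a fraction of full scale. A call has exactly 10 rows; each row is the pose to reach, as a shift and turn from the pose commanded when the call began, turning the shorter way round; what a row does not reach only later rows make up. Full scale, the value 1, is 0.6 m for a shift and pi rad for a turn. A row lasts 1/8 s, in which the tool goes at most 62.5 mm and 10.7 degrees, less where a joint would pass 70% of its speed; a pose out of reach is approached as far as the arm can. A call with a number of a shift or a turn outside -1 to 1 is refused whole. A call with a gripper value outside its range is refused whole. The fingers move at their own pace and stop on an object; "squeeze" is the grip in N (left out, the last holds). Time passes only in rows, so rows that repeat a pose let the fingers close, or fill a call up. It gives the time, the measured TCP pose, the force, the opening and the grip force at its end, in the units of the state.
- get_obs(): the state, without advancing time (a new reading comes with each control period).
- camera(name): name is "scene" or "side" or "wrist"; returns the picture (384x512x3 uint8, red, green, blue); there is no depth.
- camera_params(name): a dict with "mtx" (3x3 intrinsics, pixels), "extrinsics" (4x4, takes a point from world to camera coordinates); the wrist camera has in their place "tool_from_camera" (4x4, takes a point from camera to tool coordinates, whose origin is the TCP and whose axes are the flange's). Camera axes: x right, y down, z forward; pixel columns grow to the right and rows downward; lengths in m; the calibration is good to about 2 mm. The wrist camera is an equidistant fisheye: a pixel r from the principal point sees the ray r / f radians off the axis. A picture is of the moment at which its call begins: read the wrist's pose just before it. camera_params takes no time and is no camera call.
- hand_in(): hands the job in; it is judged then, once.
The state is a dict: "clock": time; "joint_pos": joint angles; "joint_velocities": joint speeds; "tau": joint torques, N m; "position": TCP position; "ee_rot": TCP orientation; "ft_force": force on the tool from outside, world axes, zero at the start; "torque": the same for the moment, N m; "grip_width": opening from 0.0 (shut) to 1.0 (fully open); "grasp_force": force on a finger pad.
Only numpy, scipy, OpenCV 4.12 (cv2) and the standard library are available. Lean on these libraries where they do the work, as an engineer would, in place of code of your own. Each camera call takes 0.05 s, during which the arm holds its last target. There are 200 camera calls.

TASK

Two print blocks are clamped on the illustrator's desk. Lift the red-gripped clamp arm up and back until its spring holds it open by itself, then take out the block that it held and set it down (do not drop it) flat on the square cork mat, terracotta printing face up, lying wholly on the mat near its middle. Leave that clamp standing open, and leave the blue-gripped clamp shut.

Things in the scene. Friction and masses are not known exactly. Their poses are not given: they have to be found in the camera images.
- red_clamp_grip (a point): Centre of the red barrel grip (22 mm diameter, 34 mm long, along its y, parallel to the hinge) at the free end of the red clamp's arm; pinch its flat ends from above. Shut, it is 52 mm above the table, clear of the base, z up, x level along the arm (16 x 10 mm) to the hinge, 160 mm away and fixed to the table. The point turns with the arm.
- red_clamp_arm (a joint): Opening angle of the red clamp's arm in rad: 0 shut (level), 1.92 at the open stop, leaning back. Opening turns it about its +y, grip up and over towards the hinge. An over-centre spring pulls it shut (about 4 N at the grip) up to about 1.0 rad; let go beyond 1.2 rad it swings to the stop by itself and stays; let go below 0.85 it snaps shut.
- block_mid (a point): Centre of the print block under the red clamp's foot: 80 mm (x) by 56 mm (y), 24 mm high, 0.1 kg, wood with a terracotta top, z up. It lies loose on a plywood base 15 mm thick and 110 mm wide, y parallel to the hinge, 75 mm from the grip towards the hinge; behind it is an 8 mm high stop. Once the arm is up, take it across its 56 mm from above.
- mat_top (a point): Centre of the top face of the square cork mat, 170 x 170 mm, 8 mm thick, fixed to the table; x and y along its edges, z up.
- blue_clamp_grip (a point): Centre of the blue barrel grip of the other clamp, which holds a like block; same build and axes as the red one (z up when shut). It must stay shut.

How it is judged:
On the way:
1. the red clamp arm stands open by itself, with the fingers off it (value of joint red_clamp_arm above 1.6 rad and contact force between the fingers and anything else below 0.5 N), for 0.2 s.
At the end, for the whole second after the job is handed in: The block from the red clamp lies at rest, flat (within 8 degrees) and face up on the cork mat, its centre within 35 mm of the mat's centre along each of the mat's edges; the red arm stands open past 92 degrees; the blue arm is shut (under 8 degrees) (value of joint red_clamp_arm above 1.6 rad and angle between each of blue_clamp_grip, block_mid's own z axis and vertical below 0.15 rad and x of block_mid in the frame of mat_top between -0.035 and 0.035 m and y of block_mid in the frame of mat_top between -0.035 and 0.035 m and z of block_mid in the frame of mat_top between 0.007 and 0.017 m and linear speed of held_block below 0.02 m/s); the robot touches nothing.
It fails at once if the blue clamp is lifted (over 17 degrees) (angle between blue_clamp_grip's own z axis and vertical above 0.3 rad).
It fails at once if the block is dropped: out of the fingers and moving faster than 0.8 m/s (a fall of some 30 mm) (linear speed of held_block above 0.8 m/s and contact force between the fingers and held_block below 0.05 N).
It also fails if it takes over 61 s, if anything falls off the work surface, if the arm or the gripper's body presses on something with over 40 N, if the wrist force passes 120 N, or if a joint passes its speed limit or range.

## Working session

There is one attempt and no reset: what is moved stays moved. The work goes in short steps, Python scripts to look and compute and a tool call to move; the robot and the scene stay as the last step left them, time stands still between calls to the robot, and variables do not carry over. Pictures are saved under pics/ and viewed, at most 10 in all, crops included, and the job is handed in when it is done.

Besides the shell and the picture viewer there is one more tool, called after "Emit:" by a JSON object that holds its "api" and its "payload". step_arm: Moves the arm, as the interface text tells. Its arguments: {"type":"object","properties":{"commands":{"type":"array","items":{"type":"number"}},"squeeze":{"type":"number"}},"required":["commands"]}

```bash
mkdir -p pics
python3 - <<'E'
from workcell import *
import cv2,numpy as np
o=get_obs();print(o)
for n in("scene","side"):
    cv2.imwrite(f"pics/{n}0.png",camera(n)[:,:,::-1]);p=camera_params(n);print(n,p)
print(camera_params("wrist"))
E
```

```text
{'clock': 0.0, 'joint_pos': array([ 1.08338859,  0.3328982 , -0.06468518,  1.46092835,  0.02160024,
        1.34989404, -0.0884962 ]), 'joint_velocities': array([-0.00183816,  0.00206962, -0.00051802,  0.00139688,  0.00158824,
        0.00041351, -0.00066714]), 'tau': array([-2.83713043e-04, -6.25433135e+01,  4.91910393e-02, -3.91610205e+01,
        1.63045147e-02,  9.74198570e-03, -1.10213176e-05]), 'position': array([ 0.2799792 , -0.55836917,  0.23050565]), 'ee_rot': array([ 9.73114089e-01,  2.30322505e-01, -1.98996507e-04, -6.88072165e-04]), 'ft_force': array([-0.11697474, -0.11890782,  0.06293951]), 'torque': array([ 0.04439751,  0.04892737, -0.02789654]), 'grasp_force': 0.0, 'grip_width': 0.9986547154564216}
scene {'mtx': array([[405.68737688,   0.        , 252.77528271],
       [  0.        , 405.68737688, 196.32481218],
       [  0.        ,   0.        ,   1.        ]]), 'extrinsics': array([[-8.51098442e-03,  9.99907278e-01, -1.06301147e-02,
         2.04979457e-03],
       [ 7.53381124e-01, -5.78230565e-04, -6.57583872e-01,
        -3.81292017e-01],
       [-6.57529046e-01,
[... 400 characters left out ...]
0.08247209,  0.74780896, -0.65877168,  0.08657989],
       [ 0.05797704, -0.65630389, -0.75226582,  1.15931986],
       [ 0.        ,  0.        ,  0.        ,  1.        ]])}
{'mtx': array([[297.31863964,   0.        , 259.46562376],
       [  0.        , 297.31863964, 187.04867791],
       [  0.        ,   0.        ,   1.        ]]), 'tool_from_camera': array([[-1.59961887e-03, -9.55241114e-01, -2.95824027e-01,
         7.44372698e-02],
       [ 9.99997700e-01, -1.95066163e-03,  8.91533396e-04,
        -3.62195748e-04],
       [-1.42868193e-03, -2.95821921e-01,  9.55242037e-01,
        -1.43252614e-01],
       [ 0.00000000e+00,  0.00000000e+00,  0.00000000e+00,
         1.00000000e+00]])}
```

Run:
```python
import cv2
for n in("scene","side"):
    i=cv2.imread(f"pics/{n}0.png");cv2.imwrite(f"pics/{n}0b.png",cv2.resize(i,(800,600),interpolation=cv2.INTER_CUBIC))
```

```text
(no output)
```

View pics/scene0b.png

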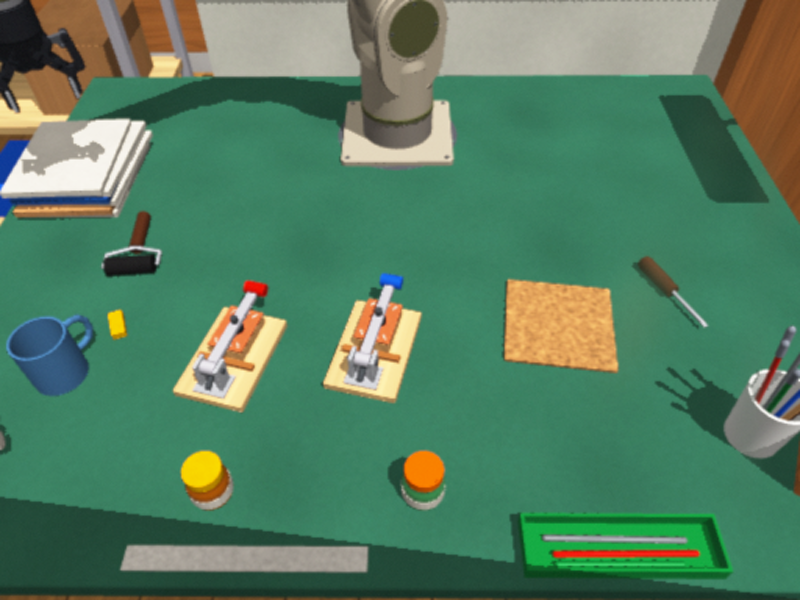

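View pics/side0b.png

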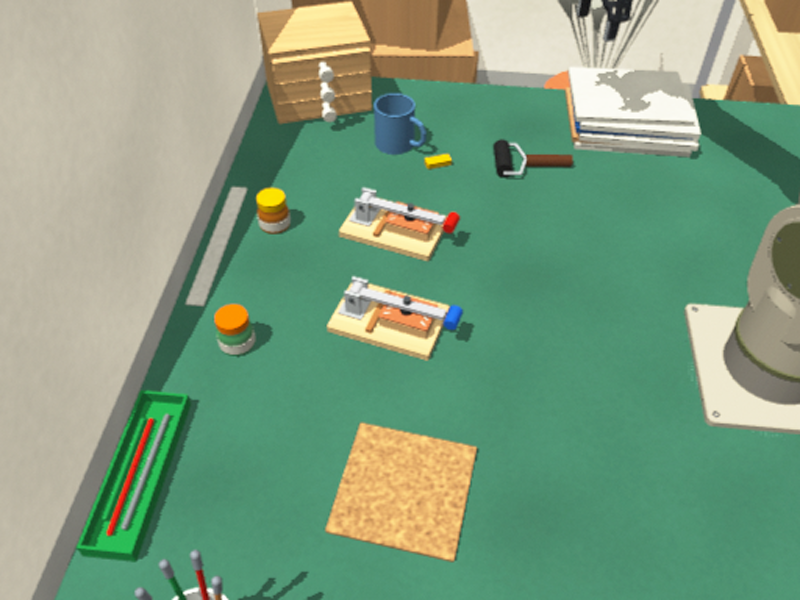

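The scene view shows the red grip at (256,289) and its hinge near (210,365). The blue grip is at (391,282), and the mat corners are at (507,280), (611,289), (617,370) and (504,360). The side view shows the red grip at (452,222), the blue grip at (454,318), and the mat corners at (362,424), (477,447), (455,558) and (328,530).

```bash
cat > h.py <<'E'
from workcell import *
import cv2,numpy as np
from scipy.spatial.transform import Rotation as R
def ray(n,uv):
    p=camera_params(n);E=p["extrinsics"];d=np.linalg.inv(p["mtx"])@[*uv,1];Rr=E[:3,:3]
    return -Rr.T@E[:3,3],Rr.T@d
def onz(n,uv,z):
    c,d=ray(n,uv);return c+d*(z-c[2])/d[2]
def tri(uvs):
    A=np.zeros((3,3));b=np.zeros(3)
    for n,uv in uvs.items():
        c,d=ray(n,uv);d=d/np.linalg.norm(d);P=np.eye(3)-np.outer(d,d);A+=P;b+=P@c
    return np.linalg.solve(A,b)
def blob(img,col,box=None):
    h=cv2.cvtColor(img,cv2.COLOR_BGR2HSV);H,S,V=[h[:,:,i].astype(int) for i in range(3)]
    m=((H<4)|(H>176))&(S>200)&(V>90) if col=="red" else (abs(H-110)<12)&(S>190)&(V>90)
    if box: k=np.zeros_like(m);k[box[1]:box[3],box[0]:box[2]]=1;m&=k>0
    ys,xs=np.nonzero(m);return np.array([xs.mean(),ys.mean()]),len(xs)
E
python3 - <<'E'
from h import *
np.set_printoptions(precision=4,suppress=True)
s=cv2.imread("pics/scene0.png");d=cv2.imread("pics/side0.png");k=1.5625
for c,b1,b2 in(("red",(145,170,185,200),(275,125,305,160)),("blue",(235,165,270,195),(275,185,305,220))):
    a,n1=blob(s,c,b1);b,n2=blob(d,c,b2);print(c,a,n1,b,n2,tri({"scene":a,"side":b}),onz("scene",a,.055),onz("side",b,.055))
for n,cs in(("scene",[(507,280),(611,289),(617,370),(504,360)]),("side",[(477,447),(455,558),(328,530),(362,424)])):
    P=np.array([onz(n,np.array(c)/k,.008)[:2] for c in cs]);print(n,P,P.mean(0),[np.linalg.norm(P[i]-P[i-1]) for i in range(4)])
# base corners red, top z .015
print([onz("scene",np.array(c)/k,.015)[:2] for c in[(287,320),(240,406),(177,388)]])
print([onz("side",np.array(c)/k,.015)[:2] for c in[(340,230),(431,254)]])
E
python3 - <<'E'
import cv2
a=cv2.imread("pics/scene0.png")[165:275,100:290];b=cv2.imread("pics/side0.png")[110:240,200:310]
a=cv2.resize(a,None,fx=4,fy=4,interpolation=2);
cv2.imwrite("pics/c1.png",a);cv2.imwrite("pics/c2.png",cv2.resize(b,None,fx=4.5,fy=4.5,interpolation=2))
E
```

```text
red [163.299  183.8454] 97 [288.1625 141.9625] 80 [ 0.5106 -0.2203  0.0538] [ 0.5129 -0.219   0.055 ] [ 0.51   -0.2203  0.055 ]
blue [250.0777 179.0194] 103 [289.5495 202.8288] 111 [ 0.4942 -0.0047  0.0537] [ 0.4967 -0.004   0.055 ] [ 0.4936 -0.0048  0.055 ]
scene [[0.453  0.192 ]
 [0.474  0.3631]
 [0.6393 0.3366]
 [0.6208 0.1694]] [0.5468 0.2652] [np.float64(0.16935435816700273), np.float64(0.17239544655386504), np.float64(0.16739112046869), np.float64(0.1682073740379811)]
side [[0.4449 0.1913]
 [0.4665 0.3552]
 [0.6315 0.3351]
 [0.6101 0.171 ]] [0.5383 0.2632] [np.float64(0.16644134323028828), np.float64(0.16532079975863953), np.float64(0.16628049898827207), np.float64(0.16548245201341774)]
[array([ 0.5472, -0.1698]), array([ 0.7077, -0.2179]), array([ 0.6771, -0.3158])]
[array([ 0.7037, -0.2216]), array([ 0.5385, -0.179 ])]
```

View pics/c1.png

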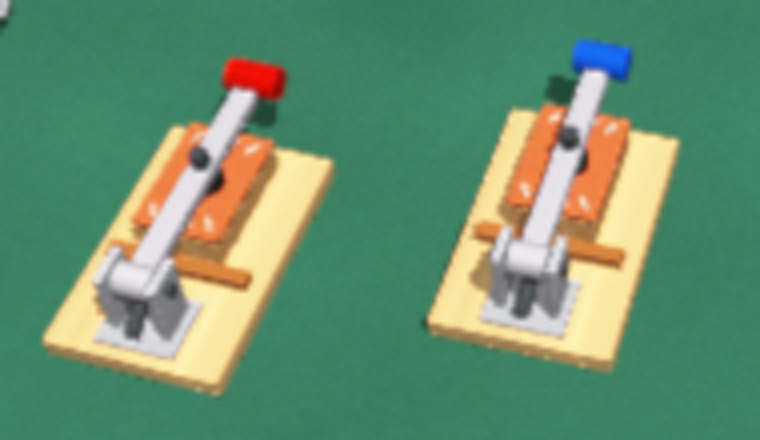

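The crop confirms both clamps are shut, with each hinge on the side away from the robot. The red clamp's axis is at a yaw of about -16°. I'll go above the red grip with the tool's y axis along the hinge and the camera on the robot side.

Emit:
{"api": "step_arm", "payload": {"commands": [85,0.04,0.06,0,0,0,0.04,85,0.08,0.12,0,0,0,0.08,85,0.12,0.18,-0.01,0,0,0.12,85,0.16,0.24,-0.02,0,0,0.17,85,0.2,0.3,-0.03,0,0,0.22,85,0.24,0.36,-0.04,0,0,0.27,85,0.28,0.42,-0.05,0,0,0.32,85,0.32,0.48,-0.05,0,0,0.36,85,0.36,0.53,-0.05,0,0,0.39,85,0.383,0.563,-0.05,0,0,0.4]}}

```text
clock: 1.35
position: [0.5108, -0.2192, 0.2011]
ee_rot: [0.651, 0.759, 0.0, -0.0]
ft_force: [0.0, -0.8, -0.5]
grip_width: 0.995
grasp_force: 0.0
```

Emit:
{"api": "step_arm", "payload": {"commands": [85,0,0,0,0,0,0.04,85,0,0,0,0,0,0.08,85,0,0,0,0,0,0.12,85,0,0,0,0,0,0.17,85,0,0,0,0,0,0.22,85,0,0,0,0,0,0.27,85,0,0,0,0,0,0.32,85,0,0,0,0,0,0.36,85,0,0,0,0,0,0.36,85,0,0,0,0,0,0.36]}}

```text
clock: 2.6
position: [0.5098, -0.2212, 0.2012]
ee_rot: [0.146, 0.989, 0.0, -0.0]
ft_force: [0.5, -0.7, 0.5]
grip_width: 0.998
grasp_force: 0.0
```

```bash
cat >> h.py <<'E'
def wray(uv,o):
    p=camera_params("wrist");K=p["mtx"];T=p["tool_from_camera"]
    x=(uv[0]-K[0,2])/K[0,0];y=(uv[1]-K[1,2])/K[1,1];r=np.hypot(x,y)+1e-12
    d=np.array([np.sin(r)*x/r,np.sin(r)*y/r,np.cos(r)]);Q=R.from_quat(o["ee_rot"]).as_matrix()
    return o["position"]+Q@T[:3,3],Q@T[:3,:3]@d
def wz(uv,z,o):
    c,d=wray(uv,o);return c+d*(z-c[2])/d[2]
E
python3 - <<'E'
from h import *
import pickle
o=get_obs();i=camera("wrist")[:,:,::-1].copy();pickle.dump(o,open("o1.pkl","wb"))
cv2.imwrite("pics/w1.png",i);cv2.imwrite("pics/w1b.png",cv2.resize(i,(800,600),interpolation=2))
Q=R.from_quat(o["ee_rot"]).as_matrix();print(o["clock"],o["position"],Q[:,1],np.degrees(np.arctan2(Q[1,0],Q[0,0])),o["joint_pos"])
E
```

```text
2.6 [ 0.50979268 -0.22120346  0.20120104] [2.88918271e-01 9.57353766e-01 1.81770397e-05] 163.20679474591603 [ 0.83005124  0.25101022 -0.58318267  1.66373678  0.1436655   1.27022933
  1.49626824]
```

View pics/w1b.png

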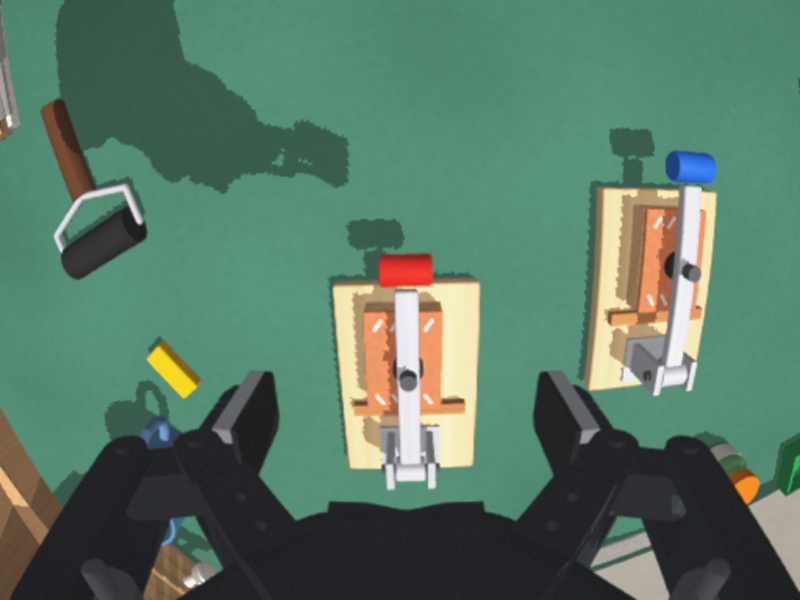

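The wrist view shows the red grip centred near (405,270). Its arm runs straight down the picture to the hinge barrel at (409,470). The block corners are near (366,308), (441,306), (444,405) and (366,408).

Run:
```python
from h import *
import pickle
np.set_printoptions(precision=4,suppress=True)
o=pickle.load(open("o1.pkl","rb"));i=cv2.imread("pics/w1.png");k=1.5625
f=lambda u:(np.array(u)+.5)/k-.5
a,n=blob(i,"red",(235,155,285,190));print(a*k,n)
g=wz(a,.055,o);print("grip",g, "ends",wz(f((379,270)),.057,o),wz(f((433,270)),.057,o))
h=wz(f((410,471)),.06,o);print("hinge",h,np.linalg.norm((h-g)[:2]),np.degrees(np.arctan2(*(h-g)[1::-1])))
B=[wz(f(c),.015,o)[:2] for c in((333,283),(480,280),(473,465),(350,468))];print("base",B,[np.degrees(np.arctan2(*(B[j]-B[l])[::-1])) for j,l in((3,0),(2,1))],np.linalg.norm(B[1]-B[0]))
b=[wz(f(c),.039,o)[:2] for c in((366,310),(441,308),(441,403),(366,405))];print("block",np.mean(b,0),b)
```

```text
[402.7199 269.4475] 513
grip [ 0.507  -0.2231  0.055 ] ends [ 0.5023 -0.2377  0.057 ] [ 0.5123 -0.2047  0.057 ]
hinge [ 0.6596 -0.2641  0.06  ] 0.15793254100654444 -15.04952479219105
base [array([ 0.5113, -0.2792]), array([ 0.5408, -0.174 ]), array([ 0.7057, -0.2189]), array([ 0.6768, -0.325 ])] [np.float64(-15.460551487664254), np.float64(-15.242993664465574)] 0.10929239789076894
block [ 0.5748 -0.2436] [array([ 0.5312, -0.2576]), array([ 0.5449, -0.2071]), array([ 0.6189, -0.2272]), array([ 0.6041, -0.2824])]
```

Emit:
{"api": "step_arm", "payload": {"commands": [70,-0.005,0,-0.05,0,0,0.009,70,-0.005,0,-0.1,0,0,0.009,70,-0.005,0,-0.15,0,0,0.009,70,-0.005,0,-0.2,0,0,0.009,70,-0.005,0,-0.24,0,0,0.009,70,-0.005,0,-0.27,0,0,0.009,70,-0.005,0,-0.285,0,0,0.009,70,-0.005,0,-0.285,0,0,0.009,50,-0.005,0,-0.285,0,0,0.009,50,-0.005,0,-0.285,0,0,0.009], "squeeze": 40}}

```text
clock: 3.9
position: [0.5075, -0.2211, 0.0311]
ee_rot: [0.13, 0.991, -0.0, 0.001]
ft_force: [0.3, -0.4, -0.0]
grip_width: 0.588
grasp_force: 0.0
```

Run:
```python
from h import *
i=camera("wrist")[:,:,::-1]
cv2.imwrite("pics/w2b.png",cv2.resize(i,(640,480),interpolation=2))
```

```text
(no output)
```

View pics/w2b.png

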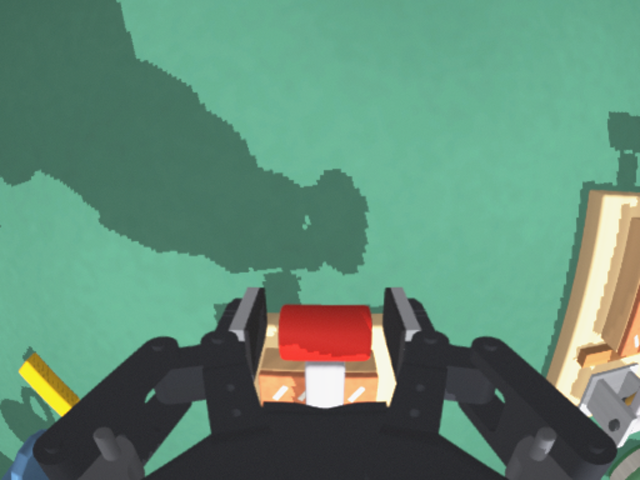

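The red grip sits centred between the pads, from (280,333) to (371,333). I'll close on it.

Emit:
{"api": "step_arm", "payload": {"commands": [25,0,0,0,0,0,0,25,0,0,0,0,0,0,25,0,0,0,0,0,0,25,0,0,0,0,0,0,25,0,0,0,0,0,0,25,0,0,0,0,0,0,25,0,0,0.005,0,0,0,25,0,0,0.01,0,0,0,25,0,0,0.015,0,0,0,25,0.001,0,0.02,0,0,0], "squeeze": 60}}

```text
clock: 5.2
position: [0.5074, -0.2209, 0.0419]
ee_rot: [0.13, 0.991, 0.0, -0.0]
ft_force: [4.0, -1.7, -8.2]
grip_width: 0.39
grasp_force: 60.2
```

Run:
```python
import numpy as np
c=np.array([.9650,-.2622])
r=.16
t0=np.arcsin(.012/r)
for t in np.linspace(t0,1.42,20):
    d=r*(np.cos(t0)-np.cos(t));z=r*(np.sin(t)-np.sin(t0));print(round(t,2),np.round(np.r_[c*d,z]/.6,3))
```

```text
0.08 [ 0. -0.  0.]
0.15 [ 0.002 -0.001  0.019]
0.22 [ 0.005 -0.001  0.037]
0.29 [ 0.01  -0.003  0.056]
0.36 [ 0.016 -0.004  0.073]
0.43 [ 0.023 -0.006  0.091]
0.5 [ 0.031 -0.008  0.108]
0.57 [ 0.04  -0.011  0.124]
0.64 [ 0.05  -0.014  0.14 ]
0.71 [ 0.062 -0.017  0.154]
0.78 [ 0.074 -0.02   0.168]
0.85 [ 0.087 -0.024  0.181]
0.92 [ 0.102 -0.028  0.193]
1.0 [ 0.117 -0.032  0.204]
1.07 [ 0.132 -0.036  0.213]
1.14 [ 0.148 -0.04   0.222]
1.21 [ 0.165 -0.045  0.229]
1.28 [ 0.182 -0.05   0.235]
1.35 [ 0.2   -0.054  0.24 ]
1.42 [ 0.218 -0.059  0.244]
```

Emit:
{"api": "step_arm", "payload": {"commands": [25,0.002,-0.001,0.019,0,0,0,25,0.005,-0.001,0.037,0,0,0,25,0.01,-0.003,0.056,0,0,0,25,0.016,-0.004,0.073,0,0,0,25,0.023,-0.006,0.091,0,0,0,25,0.031,-0.008,0.108,0,0,0,25,0.04,-0.011,0.124,0,0,0,25,0.05,-0.014,0.14,0,0,0,25,0.062,-0.017,0.154,0,0,0,25,0.074,-0.02,0.168,0,0,0]}}

```text
clock: 6.45
position: [0.5524, -0.2333, 0.1438]
ee_rot: [0.13, 0.991, -0.0, 0.0]
ft_force: [-1.9, -0.9, -6.7]
grip_width: 0.386
grasp_force: 60.1
```

Emit:
{"api": "step_arm", "payload": {"commands": [25,0.013,-0.004,0.013,0,0,0,25,0.028,-0.008,0.025,0,0,0,25,0.043,-0.012,0.036,0,0,0,25,0.058,-0.016,0.045,0,0,0,25,0.074,-0.02,0.054,0,0,0,25,0.091,-0.025,0.061,0,0,0,25,0.108,-0.03,0.067,0,0,0,25,0.126,-0.034,0.072,0,0,0,25,0.144,-0.039,0.076,0,0,0,25,0.144,-0.039,0.076,0,0,0]}}

```text
clock: 7.7
position: [0.6395, -0.2571, 0.1891]
ee_rot: [0.13, 0.991, -0.0, 0.001]
ft_force: [-3.2, -3.3, 1.8]
grip_width: 0.388
grasp_force: 60.1
```

Run:
```python
from h import *
i=camera("side")[:,:,::-1][90:250,190:340]
cv2.imwrite("pics/s2.png",cv2.resize(i,None,fx=3.5,fy=3.5,interpolation=2))
```

```text
(no output)
```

View pics/s2.png

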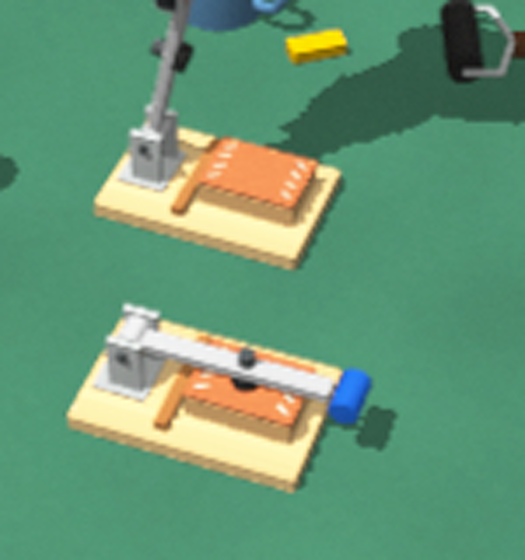

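The red arm stands nearly upright from its hinge at (155,150), the red block is uncovered, and the blue clamp is still shut. I'll release and rise.

Emit:
{"api": "step_arm", "payload": {"commands": [85,0,0,0,0,0,0,85,0,0,0,0,0,0,85,0,0,0,0,0,0,85,0,0,0,0,0,0,85,0,0,0.03,0,0,0,85,0,0,0.06,0,0,0,85,0,0,0.1,0,0,0,85,-0.03,0.008,0.12,0,0,0,85,-0.08,0.02,0.12,0,0,0,85,-0.1,0.027,0.12,0,0,0]}}

```text
clock: 9.0
position: [0.5778, -0.2401, 0.2626]
ee_rot: [0.13, 0.991, -0.001, 0.001]
ft_force: [0.8, 0.3, -0.5]
grip_width: 0.99
grasp_force: 0.0
```

Run:
```python
from h import *
import pickle
o=get_obs();i=camera("wrist")[:,:,::-1].copy();pickle.dump(o,open("o3.pkl","wb"));print(o["position"],o["grasp_force"],o["ft_force"])
cv2.imwrite("pics/w3.png",i);cv2.imwrite("pics/w3b.png",cv2.resize(i,(800,600),interpolation=2))
```

```text
[ 0.57781621 -0.24010907  0.26263418] 0.0 [ 0.78394468  0.2935001  -0.45275048]
```

View pics/w3b.png

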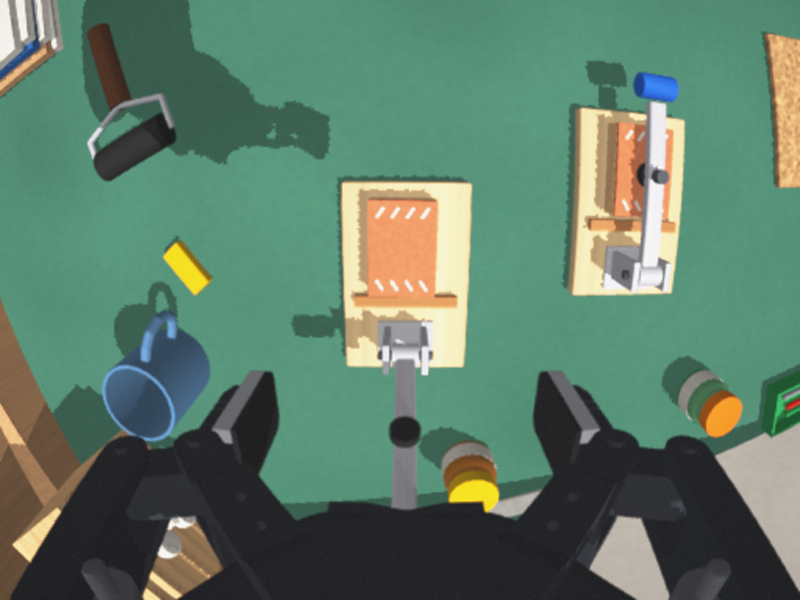

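The red arm now leans back past its hinge (405,350), and the fingers are free of it. The block's top corners are at (369,198), (438,200), (435,298) and (368,296).

Run:
```python
from h import *
import pickle
np.set_printoptions(precision=4,suppress=True)
o=pickle.load(open("o3.pkl","rb"));k=1.5625
f=lambda u:(np.array(u)+.5)/k-.5
b=np.array([wz(f(c),.039,o)[:2] for c in((369,198),(438,200),(435,298),(368,296))]);print(b.mean(0),b,[np.linalg.norm(b[j]-b[j-1]) for j in range(4)])
print([np.degrees(np.arctan2(*(b[j]-b[l])[::-1])) for j,l in((3,0),(2,1))])
print(b.mean(0)-o["position"][:2],R.from_quat(o["ee_rot"]).as_euler("xyz",True))
```

```text
[ 0.5778 -0.244 ] [[ 0.531  -0.2587]
 [ 0.5467 -0.2065]
 [ 0.6249 -0.2288]
 [ 0.6088 -0.2821]] [np.float64(0.08124150312154128), np.float64(0.05450242739144229), np.float64(0.08129862321439721), np.float64(0.05570037413792104)]
[np.float64(-16.716611870727743), np.float64(-15.872362144753554)]
[ 0.     -0.0039] [-179.9522    0.1135  165.0313]
```

Emit:
{"api": "step_arm", "payload": {"commands": [80,0,-0.004,-0.06,0,0,0,80,0,-0.004,-0.13,0,0,0,80,0,-0.004,-0.2,0,0,0,80,0,-0.004,-0.27,0,0,0,80,0,-0.004,-0.33,0,0,0,80,0,-0.004,-0.37,0,0,0,80,0,-0.004,-0.395,0,0,0,80,0,-0.004,-0.408,0,0,0,80,0,-0.004,-0.408,0,0,0,70,0,-0.004,-0.408,0,0,0]}}

```text
clock: 10.3
position: [0.579, -0.2428, 0.0169]
ee_rot: [0.13, 0.991, -0.0, 0.001]
ft_force: [0.1, -0.7, 0.0]
grip_width: 0.82
grasp_force: 0.0
```

Emit:
{"api": "step_arm", "payload": {"commands": [45,0,0,0,0,0,0,45,0,0,0,0,0,0,45,0,0,0,0,0,0,45,0,0,0,0,0,0,45,0,0,0,0,0,0,45,0,0,0,0,0,0,45,0,0,0,0,0,0,45,0,0,0,0,0,0,45,0,0,0,0,0,0,45,0,0,0,0,0,0], "squeeze": 40}}

```text
clock: 11.55
position: [0.579, -0.2428, 0.017]
ee_rot: [0.13, 0.991, -0.0, 0.001]
ft_force: [-0.2, -0.1, 6.7]
grip_width: 0.644
grasp_force: 43.8
```

Emit:
{"api": "step_arm", "payload": {"commands": [45,0,0,0.01,0,0,0,45,0,0,0.02,0,0,0,45,0,0,0.04,0,0,0,45,0,0,0.06,0,0,0,45,0,0,0.09,0,0,0,45,0,0,0.12,0,0,0,45,0,0,0.15,0,0,0,45,0,0,0.18,0,0,0,45,0,0,0.2,0,0,0,45,0,0,0.2,0,0,0]}}

```text
clock: 12.8
position: [0.5789, -0.2427, 0.137]
ee_rot: [0.13, 0.992, -0.0, 0.001]
ft_force: [0.1, 0.6, -1.1]
grip_width: 0.643
grasp_force: 43.0
```

Run:
```python
from h import *
i=camera("wrist")[:,:,::-1]
cv2.imwrite("pics/w4b.png",cv2.resize(i,(640,480),interpolation=2))
```

```text
(no output)
```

View pics/w4b.png

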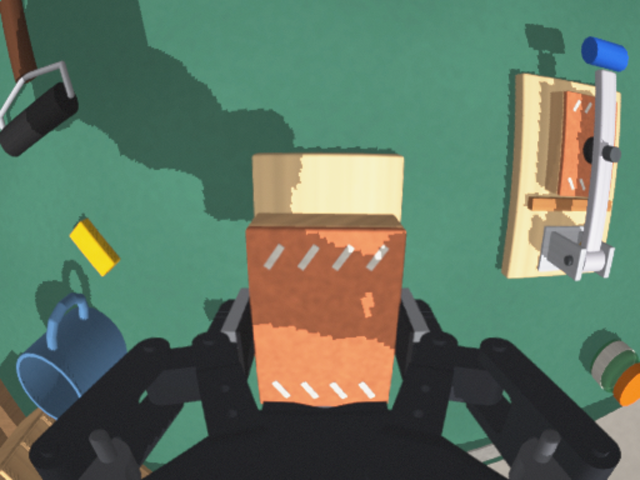

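The block is held level and face up between the pads, spanning (248,228) to (405,405), and the clamp base is empty. I'll carry it over to the mat.

Emit:
{"api": "step_arm", "payload": {"commands": [45,0,0.04,0.03,0,0,0.0,45,-0.01,0.11,0.05,0,0,0.01,45,-0.015,0.2,0.06,0,0,0.015,45,-0.02,0.29,0.06,0,0,0.02,45,-0.03,0.39,0.06,0,0,0.025,45,-0.04,0.49,0.06,0,0,0.03,45,-0.05,0.59,0.06,0,0,0.035,45,-0.055,0.69,0.06,0,0,0.04,45,-0.06,0.78,0.06,0,0,0.044,45,-0.065,0.843,0.06,0,0,0.044]}}

```text
clock: 14.1
position: [0.5375, 0.2672, 0.1723]
ee_rot: [0.06, 0.998, 0.0, -0.0]
ft_force: [0.0, -0.2, -2.1]
grip_width: 0.646
grasp_force: 43.0
```

Run:
```python
from h import *
import pickle
camera("side")
o=get_obs();i=camera("wrist")[:,:,::-1].copy();pickle.dump(o,open("o5.pkl","wb"));print(o["position"],o["ee_rot"],o["grasp_force"])
cv2.imwrite("pics/w5b.png",cv2.resize(i,(800,600),interpolation=2))
```

```text
[0.53562162 0.27237036 0.1724893 ] [ 5.71805908e-02  9.98361650e-01  1.99805787e-03 -6.35134645e-04] 43.03404003381729
```

View pics/w5b.png

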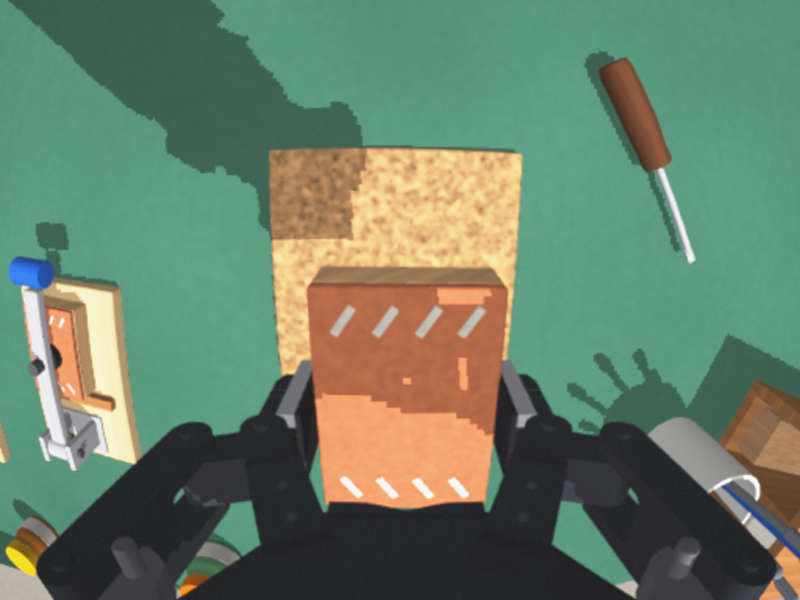

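The block is still held level over the mat. The mat's near corners are at (270,151) and (521,154), and its axes are nearly parallel to the block's.

Run:
```python
from h import *
import pickle
np.set_printoptions(precision=4,suppress=True)
o=pickle.load(open("o5.pkl","rb"));k=1.5625
f=lambda u:(np.array(u)+.5)/k-.5
a=wz(f((270,151)),.008,o)[:2];b=wz(f((521,154)),.008,o)[:2];e=(b-a)/np.linalg.norm(b-a);n=np.array([e[1],-e[0]])
print(a,b,np.linalg.norm(b-a),"centre",(a+b)/2+.085*n);print(get_obs()["position"])
```

```text
[0.4449 0.1912] [0.4671 0.3576] 0.1678159202597501 centre [0.5402 0.2632]
[0.5362 0.2699 0.1724]
```

Emit:
{"api": "step_arm", "payload": {"commands": [45,0,0,-0.03,0,0,0,45,0,0,-0.07,0,0,0,45,0,0,-0.11,0,0,0,45,0,0,-0.15,0,0,0,45,0,0,-0.19,0,0,0,45,0,0,-0.22,0,0,0,45,0,0,-0.235,0,0,0,45,0,0,-0.245,0,0,0,45,0,0,-0.25,0,0,0,45,0,0,-0.25,0,0,0]}}

```text
clock: 15.45
position: [0.5395, 0.2634, 0.0222]
ee_rot: [0.061, 0.998, 0.0, 0.0]
ft_force: [-0.4, -0.0, -0.2]
grip_width: 0.647
grasp_force: 43.0
```

Emit:
{"api": "step_arm", "payload": {"commands": [45,0,0,-0.003,0,0,0,45,0,0,-0.006,0,0,0,45,0,0,-0.009,0,0,0,45,0,0,-0.011,0,0,0,45,0,0,-0.013,0,0,0,45,0,0,-0.015,0,0,0,45,0,0,-0.016,0,0,0,45,0,0,-0.017,0,0,0,45,0,0,-0.017,0,0,0,45,0,0,-0.017,0,0,0]}}

```text
clock: 16.7
position: [0.5394, 0.2633, 0.0118]
ee_rot: [0.061, 0.998, 0.0, 0.0]
ft_force: [0.6, 0.6, -1.2]
grip_width: 0.646
grasp_force: 43.0
```

Not touching yet, so I'll lower a little more, slowly.

Emit:
{"api": "step_arm", "payload": {"commands": [45,0,0,-0.001,0,0,0,45,0,0,-0.001,0,0,0,45,0,0,-0.002,0,0,0,45,0,0,-0.002,0,0,0,45,0,0,-0.003,0,0,0,45,0,0,-0.003,0,0,0,45,0,0,-0.0035,0,0,0,45,0,0,-0.0035,0,0,0,45,0,0,-0.0035,0,0,0,45,0,0,-0.0035,0,0,0]}}

```text
clock: 17.95
position: [0.5394, 0.2633, 0.01]
ee_rot: [0.061, 0.998, -0.0, 0.0]
ft_force: [-2.3, -1.6, 4.9]
grip_width: 0.645
grasp_force: 43.8
```

The block has touched down with about 5 N. I'll release and rise.

Emit:
{"api": "step_arm", "payload": {"commands": [58,0,0,0,0,0,0,62,0,0,0,0,0,0,70,0,0,0,0,0,0,80,0,0,0,0,0,0,80,0,0,0,0,0,0,80,0,0,0.02,0,0,0,80,0,0,0.06,0,0,0,80,0,0,0.12,0,0,0,80,0,0,0.2,0,0,0,80,0,0,0.28,0,0,0]}}

```text
clock: 19.2
position: [0.5392, 0.2634, 0.18]
ee_rot: [0.061, 0.998, 0.0, 0.0]
ft_force: [1.0, 0.0, -0.4]
grip_width: 0.935
grasp_force: 0.0
```

Emit:
{"api": "step_arm", "payload": {"commands": [80,-0.05,0,0.03,0,0,0,80,-0.1,0,0.06,0,0,0,80,-0.15,0,0.08,0,0,0,80,-0.15,0,0.1,0,0,0,80,-0.15,0,0.1,0,0,0,80,-0.15,0,0.1,0,0,0,80,-0.15,0,0.1,0,0,0,80,-0.15,0,0.1,0,0,0,80,-0.15,0,0.1,0,0,0,80,-0.15,0,0.1,0,0,0]}}

```text
clock: 20.45
position: [0.4494, 0.2633, 0.2376]
ee_rot: [0.061, 0.998, 0.0, -0.0]
ft_force: [-0.4, 0.3, 0.3]
grip_width: 0.939
grasp_force: 0.0
```

Run:
```python
from h import *
i=camera("side")[:,:,::-1]
cv2.imwrite("pics/s6b.png",cv2.resize(i,(800,600),interpolation=2))
o=get_obs();print(o["ft_force"],o["grasp_force"],abs(o["joint_velocities"]).max())
```

```text
[-0.40114282 -0.09077461  0.4179561 ] 0.0 0.0037900009880848986
```

View pics/s6b.png

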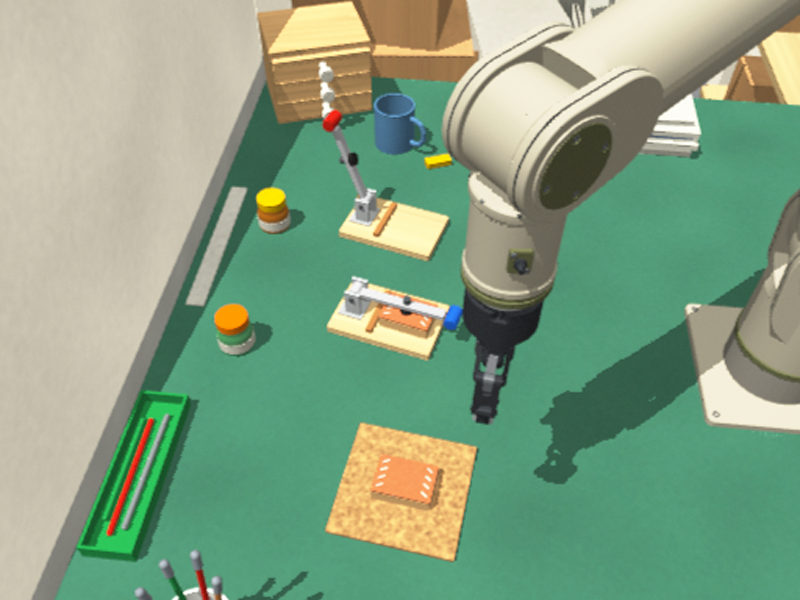

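The block lies flat and face up near the mat's middle (405,482). The red arm stands open (332,121), the blue clamp is shut, and the robot is clear of everything.

```bash
python3 -c "
from workcell import *
print(hand_in())"
```

```text
the job is handed in; nothing more can be done
None
```

The job is handed in (verdict not shown): the last picture showed the block flat and face up near the middle of the mat, the red clamp standing open by itself, and the blue clamp still shut.

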